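# Press the grease gun onto the leaning nipple and hold

## Task

Take the push-type grease gun out of its stand and grease the linear axis: press the gun's socket squarely onto the leaning nipple on the carriage, past the point where the catch balls snap, until the socket is fully home on the shoulder, and keep it pressed there against the valve spring for a couple of seconds. Finish while still gripping the gun and pressing it home; do not let go or ease off. Leave the jar, bin, screwdriver and solenoid valve where they are.

Things in the scene. Friction and masses are not known exactly. Their poses are not given: they have to be found in the camera images.
- gun_grip (a point): Where to grip the grease gun: on its axis, in the middle of its black square grip (30 x 30 mm, faces looking along this point's x and y). 66 mm from the mouth, 22 mm above the flange's top, 35 mm below the gun's top end. z points along the gun from the nose to the top. The gun begins upright, nose down, in its stand.
- gun_mouth (a point): Centre of the open lower end of the gun's nose; z along the gun up towards the grip. The round socket opens here as a funnel, 24 mm wide narrowing to a 16 mm throat 6 to 9 mm in; behind the throat is a wider groove for the catch balls; the socket's ceiling is 32 mm in. How the gun is turned about its axis does not matter.
- gun: The whole push-type grease gun, about 0.3 kg, 101 mm long; origin at the mouth's centre, z along its axis to the top. From the mouth up: round steel nose, 30 mm diameter (widest 34 mm), to 38 mm; aluminium flange, 46 mm diameter, to 44 mm, which rests on the stand; black square grip 30 x 30 mm to 98 mm; small steel button to 101 mm.
- stand: The gun's stand, fixed to the bench: an aluminium block 75 x 75 x 45 mm with a 37 mm round hole through it that holds the nose. Origin under its centre, on the bench. The gun's mouth hangs 7 mm above the bench inside it; lifting the gun straight up by 45 mm clears it.
- axis: The linear axis, fixed to the bench: aluminium base 70 mm wide, 240 mm long (along its y), 12 mm high, a steel rail on it to 34 mm, and in the middle a dark carriage 80 x 106 mm, 53 mm high, with an aluminium block on top to 66 mm. Origin under its centre, on the bench. The nipple leans towards the axis's own -x.
- nipple: Grease nipple on the carriage, leaning 0.44 rad (25 degrees). Origin: centre of its shoulder (top of the 34 mm wide boss, 86 mm above the bench), z outward along it. Stem 14 mm wide, 29 mm long; its 6 mm brass valve pin ends 40 mm out. Four sprung balls stand 3 mm out of the stem, 15 mm up. Home: the gun's mouth on the shoulder, axes in line.
- valve (a joint): How far the nipple's valve pin is pressed in, m: 0 at rest to 0.008 with the gun fully home. The gun's socket touches it when the mouth is 8 mm from the shoulder; its spring pushes back with 3 N at first and 11 N fully in.
- ball0 (a joint): How far one of the four catch balls is pressed into the stem, m: 0 fully out, about 0.002 while the throat rides over it (pushing through takes about 5 to 8 N), near 0 again once it has snapped into the groove, which happens when the mouth is about 4 mm from the shoulder.
- jar: Bystander: jar, 52 mm diameter, 55 mm high. Origin under its centre.
- bin: Bystander: open parts bin, 100 x 150 x 60 mm. Origin under its centre.
- driver: Bystander: screwdriver lying on the bench.
- solenoid: Bystander: small solenoid valve, 28 x 75 mm, 47 mm high. Origin under its centre.
There are look-alikes about, which are no part of the job. There is more than one size of the axis; the job needs the largest.

How it is judged:
By the outcome, as a careful person would: the job done as asked, in the order asked, and still so for the second after the job is handed in, while the arm keeps its last pose, push and grip.
It also fails if it takes over 53 s, if anything falls off the work surface, if the arm or the gripper's body presses on something with over 40 N, if the wrist force passes 120 N, or if a joint passes its speed limit or range.

## Robot

A 6-joint arm with a two-finger parallel gripper is mounted at the origin on the work surface. World frame = base frame: x ahead of the robot, y to its left, z up, the work surface at z = 0. Lengths are in mm, angles in rad, forces in N, time in s.
With the tool pointing down it reaches from about 350 to 975 mm from the base axis. Payload 4.9 kg.
Tool frame: the origin (TCP) lies at the very end of the fingers, on their centre line; the grasp point (between the pads) lies 19 mm behind it; z points along the fingers, y is the line along which they close (so a half turn about z gives the same grasp; the last joint's range is limited). The gripper opens to 85 mm and grips with 20 to 120 N. Pads are 22 mm wide; open, the fingers measure 114 mm over their backs; the gripper's body (76 mm by 85 mm) begins 54 mm behind the grasp point. The pads swing forward as they close: fully open they stand 13 mm farther back than shut.
Start: joints at [1.078, 0.053, 1.613, -0, 1.476, -0.119], TCP at [228.211, 581.826, 231.304] pointing down, gripper open.
Joint ranges: [-3.01, 3.01], [-1.01, 2.22], [0.06, 2.58], [-1.02, 4.17], [0.09, 2.62], [-3.14, 3.14]. Speed limits (rad/s): [2.57, 2.57, 3.14, 3.14, 3.14, 3.14].

## Interface

Orientations are given as a rotation vector (axis times angle).
In Python, from station import bot gives the robot as it stands.
- The arm moves only by the tool play_rows, never from a script. Its argument "increments" is a list of rows, each an object of numbers: "tx", "ty", "tz": the shift along the tool's x, y, z in units of 25 mm (1.0 is 25 mm); "ax", "ay", "az": the turn, a rotation vector about the tool's x, y, z in rad; "claw": the closure, from -1 (fully open) to 1 (shut), so that 0 is half open. A call has 1 to 10 rows; each row shifts and turns the commanded pose from where the row before left it, along the tool's axes as they then stand; what a row does not reach is not made up. A row lasts 1/8 s, in which the tool goes at most 62.5 mm and 10.7 degrees, less where a joint would pass 70% of its speed; a pose out of reach is approached as far as the arm can. A call is refused whole if a number of a shift passes 1 or a number of a turn 0.188, either way. A call with a gripper value outside its range is refused whole. The fingers move at their own pace and stop on an object; "squeeze" is the grip in N (left out, the last holds). Time passes only in rows, so rows that do not move let the fingers close. It gives the time, the measured TCP pose, the force, the opening and the grip force at its end, in the units of the state.
- bot.observe(): the state, without advancing time (a new reading comes with each control period).
- bot.read_camera(name): name is "scene" or "top" or "wrist"; returns the picture (420x560x3 uint8, red, green, blue); there is no depth.
- bot.camera_params(name): a dict with "K" (3x3 intrinsics, pixels), "camera_from_world" (4x4, takes a point from world to camera coordinates); the wrist camera has in their place "T_tool_cam" (4x4, takes a point from camera to tool coordinates, whose origin is the TCP and whose axes are the flange's). Camera axes: x right, y down, z forward; pixel columns grow to the right and rows downward; lengths in mm; the calibration is good to about 2 mm. A picture is of the moment at which its call begins: read the wrist's pose just before it. camera_params takes no time and is no camera call.
- bot.job_done(): hands the job in; it is judged then, once.
The state is a dict: "time_s": time; "joint_positions": joint angles; "joint_velocities": joint speeds; "joint_torque": joint torques, N m; "tcp_pos": TCP position; "ee_rot": TCP orientation; "force": force on the tool from outside, world axes, zero at the start; "ft_torque": the same for the moment, N m; "width": finger opening in mm; "grasp_force": force on a finger pad.
Only numpy, scipy, OpenCV 4.12 (cv2) and the standard library are available. Lean on these libraries where they do the work, as an engineer would, in place of code of your own. Each camera call takes 0.05 s, during which the arm holds its last target. There are 200 camera calls.

## Working session

There is one attempt and no reset: what is moved stays moved. The work goes in short steps, Python scripts to look and compute and a tool call to move; the robot and the scene stay as the last step left them, time stands still between calls to the robot, and variables do not carry over. Pictures are saved under pics/ and viewed, at most 10 in all, crops included, and the job is handed in when it is done.

Besides the shell and the picture viewer there is one more tool, called after "Request:" by a JSON object that holds its "method" and its "body". play_rows: Moves the arm, as the interface text tells. Its arguments: {"type":"object","properties":{"increments":{"type":"array"},"squeeze":{"type":"number"}},"required":["increments"]}

```bash
ls; mkdir -p pics; python3 - <<'E'
from station import bot
import cv2, numpy as np
np.set_printoptions(precision=4,suppress=True)
ims=[]
for n in("scene","top","wrist"):
    s=bot.observe(); im=bot.read_camera(n)[...,::-1]; cv2.imwrite(f"pics/{n}0.png",im); print(n,bot.camera_params(n))
print(s)
E
```

```text
pics
scene {'K': array([[506.0898,   0.    , 281.4334],
       [  0.    , 506.0898, 198.745 ],
       [  0.    ,   0.    ,   1.    ]]), 'camera_from_world': array([[  -0.2224,    0.975 ,   -0.0036,   96.4668],
       [   0.6813,    0.1528,   -0.7159, -303.0404],
       [  -0.6974,   -0.1616,   -0.6982, 1529.7201],
       [   0.    ,    0.    ,    0.    ,    1.    ]])}
top {'K': array([[479.1109,   0.    , 273.4825],
       [  0.    , 479.1109, 217.6591],
       [  0.    ,   0.    ,   1.    ]]), 'camera_from_world': array([[  -0.0211,   -0.9997,   -0.0135,   55.5996],
       [  -0.9901,    0.0227,   -0.1384,  531.1038],
       [   0.1387,    0.0105,   -0.9903, 1150.0075],
       [   0.    ,    0.    ,    0.    ,    1.    ]])}
wrist {'K': array([[313.1159,   0.    , 268.285 ],
       [  0.    , 313.1159, 209.8509],
       [  0.    ,   0.    ,   1.    ]]), 'T_tool_cam': array([[  -0.    ,   -0.9627,   -0.2707,   68.7006],
       [   1.    ,    0.0002,   -0.0007,   -1.081 ],
       [   0.0008,   -0.2707,    0.9627, -142.8917],
       [   0.    ,    0.    ,    0.    ,    1.    ]])}
{'time_s': 0.1, 'joint_positions': array([ 1.078 ,  0.0533,  1.6142, -0.    ,  1.476 , -0.119 ]), 'joint_velocities': array([ 0.0003, -0.0009, -0.0018, -0.0004, -0.0011, -0.0001]), 'joint_torque': array([  0.0001, -39.4906, -37.1361,  -0.0001,   0.0039,  -0.    ]), 'tcp_pos': array([227.9747, 581.3192, 230.174 ]), 'ee_rot': array([-0.5837, -3.0864,  0.0029]), 'force': array([0.8733, 0.4133, 0.0645]), 'ft_torque': array([0.014 , 0.0199, 0.0379]), 'grasp_force': 0.0, 'width': 85.1156760445838}
```

View pics/top0.png

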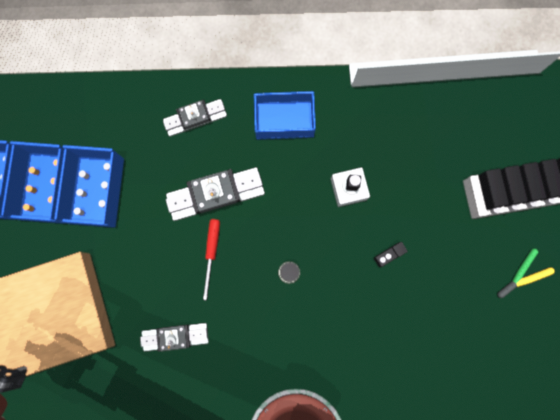

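View pics/scene0.png

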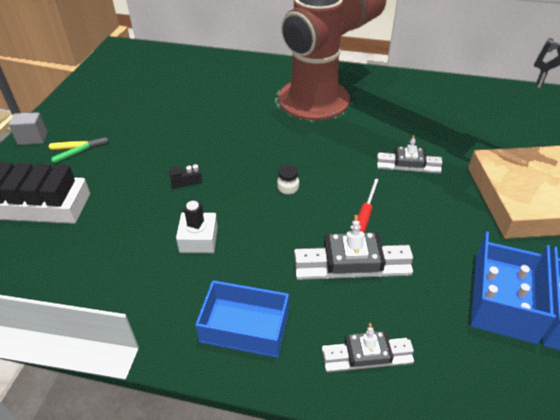

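Candidates, in top-view pixels:
- **Gun:** the gun in its stand at (352,186). Look-alikes are the black row at (525,185), the small black solenoid at (390,254) and the jar at (289,272).
- **Axis:** the large one at (213,191). Smaller ones sit at (195,115) and (173,337).

I choose the stand at (352,186) and the largest axis at (213,191), and check both in one close crop.

```bash
python3 - <<'E'
import cv2,numpy as np
t=cv2.imread("pics/top0.png");s=cv2.imread("pics/scene0.png")
r=lambda a:cv2.resize(a,(400,300),interpolation=cv2.INTER_CUBIC)
# each: 4x crops of 100x75
c=[r(t[150:225,165:265]),r(t[150:225,305:405]),cv2.resize(s[205:295,295:415],(400,300),interpolation=2),r(s[190:265,145:245])]
cv2.imwrite("pics/crop1.png",np.vstack([np.hstack(c[:2]),np.hstack(c[2:])]))
E
```

```text
(no output)
```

View pics/crop1.png

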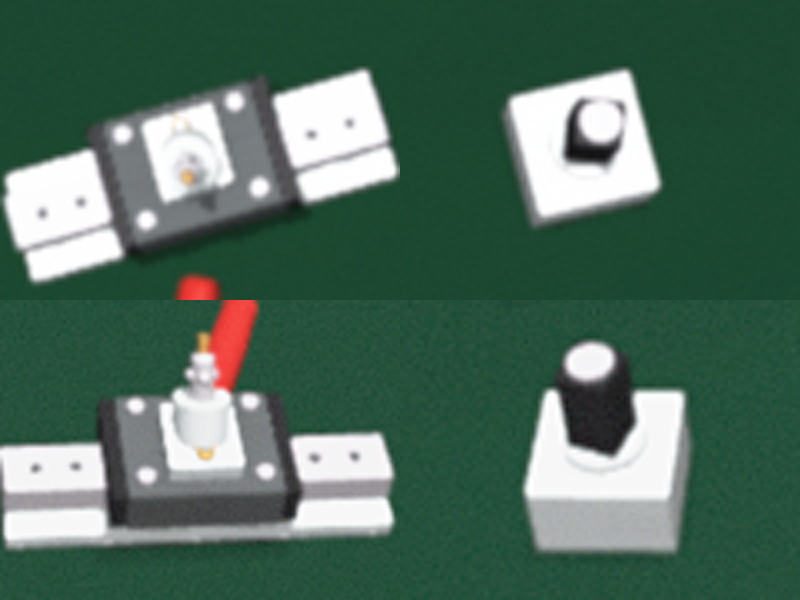

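The crop confirms both choices. The gun's steel button is at about top (356,180) and scene (192,205). The nipple leans toward the robot, with its brass tip at about top (211,194) and scene (356,215).

```bash
cat > h.py <<'E'
from station import bot
import cv2, numpy as np
from scipy.spatial.transform import Rotation as R
np.set_printoptions(precision=3,suppress=True)
def cam(n,s=None):
    p=bot.camera_params(n)
    if n!="wrist": return p["K"],np.linalg.inv(p["camera_from_world"])
    T=np.eye(4);T[:3,:3]=R.from_rotvec(s["ee_rot"]).as_matrix();T[:3,3]=s["tcp_pos"]
    return p["K"],T@p["T_tool_cam"]
def ray(c,uv):
    K,T=c; d=T[:3,:3]@np.linalg.solve(K,[uv[0],uv[1],1.]); return T[:3,3],d/np.linalg.norm(d)
def plane(c,uv,z):
    o,d=ray(c,uv); return o+d*(z-o[2])/d[2]
def tri(*rs):
    A=sum(np.eye(3)-np.outer(d,d) for o,d in rs); b=sum((np.eye(3)-np.outer(d,d))@o for o,d in rs)
    p=np.linalg.solve(A,b); return p,[np.linalg.norm((np.eye(3)-np.outer(d,d))@(p-o)) for o,d in rs]
def proj(c,p):
    K,T=c; q=K@(np.linalg.inv(T)@np.append(p,1))[:3]; return q[:2]/q[2]
E
python3 - <<'E'
from h import *
t,s=cam("top"),cam("scene")
tc=lambda x,y,ox:(ox+x/4-.4,150+y/4-.4)
sc=lambda x,y:(145+x/4-.4,190+y/4-.4)
g1,g2=tc(203,122,305),sc(190,60)
print("button",tri(ray(t,g1),ray(s,g2)),plane(t,g1,108),plane(s,g2,108))
for p in [(170,140),(205,155),(235,120)]: print("gripcorner",plane(s,sc(*p),51))
for p in [(5,105),(128,70),(158,185),(35,222)]: pass
for p in [(505,105),(630,70),(660,185),(537,224)]: print("stand top",plane(t,tc(p[0]-400,p[1],305),45))
n1,n2=tc(186,177,165),(295+204*.3-.4,205+34*.3-.4)
print("tip",tri(ray(t,n1),ray(s,n2)),plane(t,n1,122),plane(s,n2,122))
B=np.array([plane(t,tc(x,y,165),54) for x,y in [(122,134),(235,101),(260,187),(147,219)]])
print("bolts",B,B.mean(0)); d=B[0]-B[1]+B[3]-B[2]; print("axis y dir",np.degrees(np.arctan2(d[1],d[0])))
print(plane(cam("top"),(182,205),0))
E
```

```text
button (array([ 607.501, -151.403,  105.431]), [np.float64(0.06385657995922317), np.float64(0.06385657995918044)]) [ 606.964 -151.041  108.   ] [ 609.864 -150.128  108.   ]
gripcorner [ 617.486 -166.364   51.   ]
gripcorner [ 623.703 -144.238   51.   ]
gripcorner [ 595.735 -137.068   51.   ]
stand top [ 632.863 -101.12    45.   ]
stand top [ 653.261 -179.703   45.   ]
stand top [ 580.068 -194.79    45.   ]
stand top [ 557.441 -117.991   45.   ]
tip (array([579.273, 186.117, 122.933]), [np.float64(0.2700315163652605), np.float64(0.27003151636521733)]) [579.424 186.52  122.   ] [578.423 185.834 122.   ]
bolts [[620.607 235.742  54.   ]
 [639.78  165.642  54.   ]
 [585.29  150.595  54.   ]
 [566.952 220.264  54.   ]] [603.157 193.061  54.   ]
axis y dir 105.02304140057295
[575.711 278.943   0.   ]
```

```bash
cat >> h.py <<'E'
def delta(p,Rt):
    "remaining shift (units of 25 mm, tool axes now) and turn (tool axes)"
    s=bot.observe(); R0=R.from_rotvec(s["ee_rot"]); Rt=Rt or R0
    print("pos",s["tcp_pos"],"shift25",R0.inv().apply(np.array(p)-s["tcp_pos"])/25,"turn",(R0.inv()*Rt).as_rotvec(),"t",s["time_s"],"j",s["joint_positions"],"w",s["width"])
def down(yaw,axis=(0,0,-1)):
    "tool z along axis, tool y horizontal heading near yaw (deg)"
    z=np.array(axis)/np.linalg.norm(axis); y=np.array([np.cos(np.radians(yaw)),np.sin(np.radians(yaw)),0]); y-=z*(y@z); y/=np.linalg.norm(y)
    return R.from_matrix(np.c_[np.cross(y,z),y,z])
E
python3 - <<'E'
from h import *
print(R.from_rotvec(bot.observe()["ee_rot"]).as_matrix())
for y in (75,165,-15,-105): delta([570,-145,230],down(y))
E
```

```text
[[-0.931  0.365 -0.001]
 [ 0.365  0.931 -0.001]
 [ 0.    -0.002 -1.   ]]
pos [227.983 581.403 230.321] shift25 [-23.345 -22.055   0.044] turn [-0.002 -0.    -0.112] t 0.15 j [ 1.078  0.053  1.614 -0.     1.476 -0.119] w 85.14536735604399
pos [227.983 581.403 230.321] shift25 [-23.345 -22.055   0.044] turn [-0.001 -0.002 -1.683] t 0.15 j [ 1.078  0.053  1.614 -0.     1.476 -0.119] w 85.14536735604399
pos [227.983 581.403 230.321] shift25 [-23.345 -22.055   0.044] turn [-0.001  0.001  1.459] t 0.15 j [ 1.078  0.053  1.614 -0.     1.476 -0.119] w 85.14536735604399
pos [227.983 581.403 230.321] shift25 [-23.345 -22.055   0.044] turn [-0.     0.002  3.03 ] t 0.15 j [ 1.078  0.053  1.614 -0.     1.476 -0.119] w 85.14536735604399
```

Request:
{"method": "play_rows", "body": {"increments": [{"tx": -0.5,"ty": -0.5},{"tx": -1,"ty": -0.95},{"tx": -1,"ty": -0.95},{"tx": -1,"ty": -0.95},{"tx": -1,"ty": -0.95},{"tx": -1,"ty": -0.95},{"tx": -1,"ty": -0.95},{"tx": -1,"ty": -0.95},{"tx": -1,"ty": -0.95},{"tx": -1,"ty": -0.95}]}}

```text
schema error: expected keys tx, ty, tz, ax, ay, az, claw
```

Request:
{"method": "play_rows", "body": {"increments": [{"tx": -1,"ty": -0.95},{"tx": -1,"ty": -0.95},{"tx": -1,"ty": -0.95},{"tx": -1,"ty": -0.95},{"tx": -1,"ty": -0.95},{"tx": -1,"ty": -0.95},{"tx": -1,"ty": -0.95},{"tx": -1,"ty": -0.95},{"tx": -1,"ty": -0.95},{"tx": -1,"ty": -0.95}]}}

```text
schema error: expected keys tx, ty, tz, ax, ay, az, claw
```

Request:
{"method": "play_rows", "body": {"increments": [{"tx": -1,"ty": -0.9},{"tx": -1,"ty": -0.9},{"tx": -1,"ty": -0.9},{"tx": -1,"ty": -0.5},{"tx": -0.5,"az": -0.11},{},{}]}}

```text
schema error: expected keys tx, ty, tz, ax, ay, az, claw
```

```bash
python3 - <<'E'
from h import *
delta([607,-151,230],down(75))
im=bot.read_camera("wrist")[...,::-1]; cv2.imwrite("pics/w1.png",im)
print(bot.observe())
E
```

```text
pos [227.983 581.403 230.321] shift25 [-24.811 -21.738   0.043] turn [-0.002 -0.    -0.112] t 0.15 j [ 1.078  0.053  1.614 -0.     1.476 -0.119] w 85.14536735604399
{'time_s': 0.2, 'joint_positions': array([ 1.078,  0.053,  1.614, -0.   ,  1.476, -0.119]), 'joint_velocities': array([ 0.002, -0.001, -0.003,  0.001,  0.   ,  0.   ]), 'joint_torque': array([  0.001, -39.367, -37.021,  -0.   ,   0.005,  -0.   ]), 'tcp_pos': array([228.022, 581.495, 230.537]), 'ee_rot': array([-0.584, -3.087,  0.002]), 'force': array([-0.546, -0.259, -0.071]), 'ft_torque': array([ 0.041, -0.014, -0.007]), 'grasp_force': 0.0, 'width': 85.42428068117785}
```

View pics/w1.png

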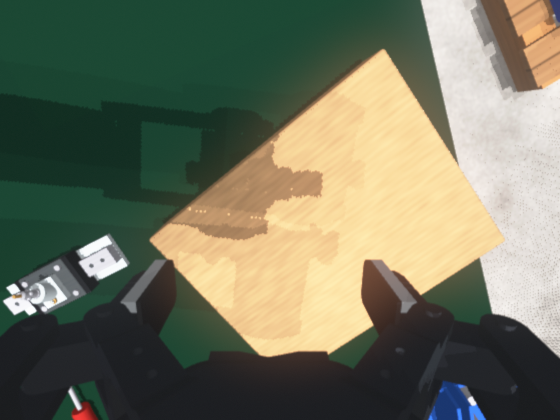

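The moves were refused because every row needs all its keys, so this picture is still the start pose: the wooden board, with a small axis at left (60,280). I'll resend with full rows.

Request:
{"method": "play_rows", "body": {"increments": [{"tx": -0.5,"ty": -0.5,"tz": 0,"ax": 0,"ay": 0,"az": 0,"claw": -1},{"tx": -1,"ty": -0.9,"tz": 0,"ax": 0,"ay": 0,"az": 0,"claw": -1},{"tx": -1,"ty": -0.9,"tz": 0,"ax": 0,"ay": 0,"az": 0,"claw": -1},{"tx": -1,"ty": -0.9,"tz": 0,"ax": 0,"ay": 0,"az": 0,"claw": -1},{"tx": -1,"ty": -0.9,"tz": 0,"ax": 0,"ay": 0,"az": 0,"claw": -1},{"tx": -1,"ty": -0.9,"tz": 0,"ax": 0,"ay": 0,"az": 0,"claw": -1},{"tx": -1,"ty": -0.9,"tz": 0,"ax": 0,"ay": 0,"az": 0,"claw": -1},{"tx": -1,"ty": -0.9,"tz": 0,"ax": 0,"ay": 0,"az": 0,"claw": -1},{"tx": -1,"ty": -0.9,"tz": 0,"ax": 0,"ay": 0,"az": 0,"claw": -1},{"tx": -1,"ty": -0.9,"tz": 0,"ax": 0,"ay": 0,"az": 0,"claw": -1}]}}

```text
time_s: 1.45
tcp_pos: [371.0, 293.0, 231.2]
ee_rot: [0.584, 3.086, -0.0]
force: [-0.7, -0.4, 0.5]
width: 85.2
grasp_force: 0.0
```

Request:
{"method": "play_rows", "body": {"increments": [{"tx": -1,"ty": -0.9,"tz": 0,"ax": 0,"ay": 0,"az": 0,"claw": -1},{"tx": -1,"ty": -0.9,"tz": 0,"ax": 0,"ay": 0,"az": 0,"claw": -1},{"tx": -1,"ty": -0.9,"tz": 0,"ax": 0,"ay": 0,"az": 0,"claw": -1},{"tx": -1,"ty": -0.9,"tz": 0,"ax": 0,"ay": 0,"az": 0,"claw": -1},{"tx": -1,"ty": -0.9,"tz": 0,"ax": 0,"ay": 0,"az": 0,"claw": -1},{"tx": -1,"ty": -0.9,"tz": 0,"ax": 0,"ay": 0,"az": 0,"claw": -1},{"tx": -1,"ty": -0.9,"tz": 0,"ax": 0,"ay": 0,"az": 0,"claw": -1},{"tx": -1,"ty": -0.9,"tz": 0,"ax": 0,"ay": 0,"az": 0,"claw": -1},{"tx": -1,"ty": -0.9,"tz": 0,"ax": 0,"ay": 0,"az": 0,"claw": -1},{"tx": -1,"ty": -0.9,"tz": 0,"ax": 0,"ay": 0,"az": 0,"claw": -1}]}}

```text
time_s: 2.7
tcp_pos: [521.0, -7.6, 231.3]
ee_rot: [-0.585, -3.087, 0.0]
force: [0.5, 0.0, -0.0]
width: 85.5
grasp_force: 0.0
```

Request:
{"method": "play_rows", "body": {"increments": [{"tx": -1,"ty": -0.9,"tz": 0,"ax": 0,"ay": 0,"az": 0,"claw": -1},{"tx": -1,"ty": -0.9,"tz": 0,"ax": 0,"ay": 0,"az": 0,"claw": -1},{"tx": -1,"ty": -0.9,"tz": 0,"ax": 0,"ay": 0,"az": 0,"claw": -1},{"tx": -1,"ty": -0.9,"tz": 0,"ax": 0,"ay": 0,"az": 0,"claw": -1},{"tx": -0.8,"ty": -0.5,"tz": 0,"ax": 0,"ay": 0,"az": 0,"claw": -1},{"tx": -0.5,"ty": 0,"tz": 0,"ax": 0,"ay": 0,"az": -0.11,"claw": -1},{"tx": 0,"ty": 0,"tz": 0,"ax": 0,"ay": 0,"az": 0,"claw": -1}]}}

```text
time_s: 3.58
tcp_pos: [606.8, -150.6, 231.1]
ee_rot: [-0.417, -3.113, 0.0]
force: [0.0, 0.4, 0.4]
width: 85.4
grasp_force: 0.0
```

```bash
python3 - <<'E'
from h import *
delta([607,-151,230],down(75))
im=bot.read_camera("wrist")[...,::-1]; cv2.imwrite("pics/w2.png",im)
E
```

```text
pos [ 606.799 -150.581  231.075] shift25 [-0.012 -0.014  0.043] turn [-0.    -0.001 -0.004] t 3.575 j [-0.362  0.054  1.612 -0.     1.476 -1.667] w 85.40705474673797
```

View pics/w2.png

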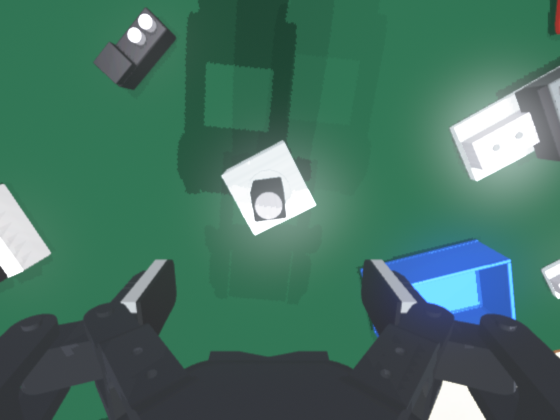

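The gun sits at (268,206) in the wrist view. Its grip faces look nearly aligned with the tool, and the stand around it is rotated. Next I measure the grip's top face.

```bash
python3 - <<'E'
from h import *
s=bot.observe(); im=cv2.imread("pics/w2.png"); c=cam("wrist",s)
g=im.max(2); sub=g[165:235,240:300]
m=(sub<70).astype(np.uint8)
n,l,st,ce=cv2.connectedComponentsWithStats(m); i=1+st[1:,4].argmax()
m=(l==i).astype(np.uint8)
cn=max(cv2.findContours(m,0,2)[0],key=cv2.contourArea); r=cv2.minAreaRect(cn)
print(r[0][0]+240,r[0][1]+165,r[1:],st[i])
for v in range(0,70,4):
    x=np.where(m[v])[0]
    if len(x): print(v+165,x.min()+240,x.max()+240)
for uu in range(4,60,5):
    y=np.where(m[:,uu])[0]
    if len(y): print("col",uu+240,y.min()+165,y.max()+165)
b=(sub>130).astype(np.uint8)
ell=[ (cv2.contourArea(k),cv2.minEnclosingCircle(k)) for k in cv2.findContours(b,cv2.RETR_LIST,2)[0]]
for a,((x,y),q) in ell:
    if 200<a<900: print("circ",a,x+240,y+165,q,plane(c,(x+240,y+165),108))
E
```

```text
Traceback (most recent call last):
ValueError: attempt to get argmax of an empty sequence
```

```bash
python3 - <<'E'
from h import *
s=bot.observe(); im=cv2.imread("pics/w2.png"); c=cam("wrist",s)
sub=im.max(2)[165:235,240:300]
print(sub[10:66:4,4:54:3])
E
```

```text
[[243 245 246 242 244 246 246 246 246 246 246 245 245 241 246 246 247]
 [246 245 238 244 216 196 167 144 123 116 114 114 130 247 242 248 248]
 [245 245 244 114 108 110 112 113 114 116 117 117 119 246 248 248 248]
 [249 250 240 109 110 112 114 116 117 118 120 121 122 215 249 247 248]
 [254 254 196 113 115 118 120 132 141 138 126 125 126 174 249 249 254]
 [254 253 196 116 118 179 231 233 234 235 233 198 128 143 248 248 255]
 [253 253 249 117 189 234 233 234 234 235 235 237 208 133 246 255 255]
 [255 255 253 119 232 235 233 234 233 236 235 237 235 133 255 255 255]
 [255 255 255 132 249 251 250 246 250 242 248 237 246 133 255 255 255]
 [255 255 255 214 218 251 250 250 250 250 251 250 242 133 255 255 255]
 [255 255 255 253 123 224 250 251 253 250 251 222 130 130 252 255 255]
 [163 255 255 255 127 128 131 163 220 223 238 255 255 255 255 178 157]
 [144 246 255 255 255 255 255 255 255 255 255 255 232 157 154 154 155]
 [136 138 254 255 255 255 255 255 255 233 148 147 147 147 148 146 146]]
```

```bash
python3 - <<'E'
from h import *
s=bot.observe(); im=cv2.imread("pics/w2.png"); c=cam("wrist",s)
sub=im.max(2)[165:235,240:300].copy()
m=(sub<185).astype(np.uint8); m[54:]*=(np.arange(60)>8)&(np.arange(60)<52)
n,l,st,ce=cv2.connectedComponentsWithStats(m); i=l[24,20]; m=(l==i)
print(st[i])
for v in range(12,64,3):
    x=np.where(m[v])[0]
    if len(x): print(v+165,x.min()+240,x.max()+240)
h=cv2.morphologyEx(cv2.medianBlur(sub,3),cv2.MORPH_OPEN,np.ones((2,2)))
b=((h>150)&(h<=255)).astype(np.uint8)
for uu in range(12,46,4): y=np.where(m[:,uu])[0]; print("col",uu+240,y.min()+165,y.max()+165)
L=np.array([[x+240,v+165] for v in range(28,46,1) for x in [np.where(m[v])[0].min()]]);Rr=np.array([[x+240,v+165] for v in range(28,50) for x in [np.where(m[v])[0].max()]])
for Q in(L,Rr):
    a=plane(c,Q[0],105);e=plane(c,Q[-1],105);print(a,e,np.degrees(np.arctan2(*(e-a)[1::-1])))
print(plane(c,(268.5,206),108))
E
```

```text
[ 10  12  36  44 702]
177 277 279
180 255 281
183 252 281
186 252 282
189 251 282
192 250 283
195 251 283
198 251 284
201 252 284
204 252 284
207 253 284
210 254 284
213 254 285
216 254 285
219 255 265
col 252 183 206
col 256 180 220
col 260 180 220
col 264 179 219
col 268 179 191
col 272 178 191
col 276 178 218
col 280 178 217
col 284 198 217
[ 593.639 -164.506  105.   ] [ 609.489 -165.381  105.   ] -3.16102768939719
[ 601.266 -136.517  105.   ] [ 620.366 -139.616  105.   ] -9.215809014184345
[ 608.554 -151.713  108.   ]
```

The grip faces are turned about 7° from the tool, so I rotate the tool about z by -0.13. Gun axis is at (608,-151.4). Descending to TCP z of about 57, then closing.

Request:
{"method": "play_rows", "body": {"increments": [{"tx": 0,"ty": 0,"tz": 0.5,"ax": 0,"ay": 0,"az": -0.13,"claw": -1},{"tx": -0.05,"ty": -0.03,"tz": 1,"ax": 0,"ay": 0,"az": 0,"claw": -1},{"tx": 0,"ty": 0,"tz": 1,"ax": 0,"ay": 0,"az": 0,"claw": -1},{"tx": 0,"ty": 0,"tz": 1,"ax": 0,"ay": 0,"az": 0,"claw": -1},{"tx": 0,"ty": 0,"tz": 1,"ax": 0,"ay": 0,"az": 0,"claw": -1},{"tx": 0,"ty": 0,"tz": 1,"ax": 0,"ay": 0,"az": 0,"claw": -1},{"tx": 0,"ty": 0,"tz": 0.75,"ax": 0,"ay": 0,"az": 0,"claw": -1},{"tx": 0,"ty": 0,"tz": 0.4,"ax": 0,"ay": 0,"az": 0,"claw": -1},{"tx": 0,"ty": 0,"tz": 0.2,"ax": 0,"ay": 0,"az": 0,"claw": -1},{"tx": 0,"ty": 0,"tz": 0.1,"ax": 0,"ay": 0,"az": 0,"claw": -1}]}}

```text
time_s: 4.88
tcp_pos: [608.9, -150.7, 58.1]
ee_rot: [0.21, 3.134, -0.001]
force: [0.0, 0.4, 1.0]
width: 85.5
grasp_force: 0.0
```

Request:
{"method": "play_rows", "body": {"squeeze": 30, "increments": [{"tx": 0,"ty": 0,"tz": 0,"ax": 0,"ay": 0,"az": 0,"claw": 0},{"tx": 0,"ty": 0,"tz": 0,"ax": 0,"ay": 0,"az": 0,"claw": 0},{"tx": 0,"ty": 0,"tz": 0,"ax": 0,"ay": 0,"az": 0,"claw": 0.2},{"tx": 0,"ty": 0,"tz": 0,"ax": 0,"ay": 0,"az": 0,"claw": 0.3},{"tx": 0,"ty": 0,"tz": 0,"ax": 0,"ay": 0,"az": 0,"claw": 1},{"tx": 0,"ty": 0,"tz": 0,"ax": 0,"ay": 0,"az": 0,"claw": 1},{"tx": 0,"ty": 0,"tz": 0,"ax": 0,"ay": 0,"az": 0,"claw": 1}]}}

```text
time_s: 5.75
tcp_pos: [608.7, -150.9, 58.0]
ee_rot: [0.21, 3.134, -0.001]
force: [-1.3, -1.8, 3.0]
width: 29.5
grasp_force: 30.4
```

Request:
{"method": "play_rows", "body": {"squeeze": 110, "increments": [{"tx": 0,"ty": 0,"tz": 0,"ax": 0,"ay": 0,"az": 0,"claw": 1},{"tx": 0,"ty": 0,"tz": 0,"ax": 0,"ay": 0,"az": 0,"claw": 1},{"tx": 0,"ty": 0,"tz": -0.2,"ax": 0,"ay": 0,"az": 0,"claw": 1},{"tx": 0,"ty": 0,"tz": -0.4,"ax": 0,"ay": 0,"az": 0,"claw": 1},{"tx": 0,"ty": 0,"tz": -0.6,"ax": 0,"ay": 0,"az": 0,"claw": 1},{"tx": 0,"ty": 0,"tz": -0.8,"ax": 0,"ay": 0,"az": 0,"claw": 1},{"tx": 0,"ty": 0,"tz": -1,"ax": 0,"ay": 0,"az": 0,"claw": 1},{"tx": 0,"ty": 0,"tz": -1,"ax": 0,"ay": 0,"az": 0,"claw": 1},{"tx": 0,"ty": 0,"tz": -1,"ax": 0,"ay": 0,"az": 0,"claw": 1},{"tx": 0,"ty": 0,"tz": -1,"ax": 0,"ay": 0,"az": 0,"claw": 1}]}}

```text
time_s: 7.0
tcp_pos: [608.6, -150.6, 210.1]
ee_rot: [0.21, 3.133, -0.001]
force: [0.5, 0.0, -3.6]
width: 29.0
grasp_force: 108.5
```

Request:
{"method": "play_rows", "body": {"increments": [{"tx": 0,"ty": 0,"tz": -1,"ax": 0,"ay": 0,"az": 0,"claw": 1},{"tx": 0,"ty": 0,"tz": -0.5,"ax": 0,"ay": 0,"az": 0,"claw": 1},{"tx": 0,"ty": 0,"tz": 0,"ax": 0,"ay": 0,"az": 0,"claw": 1}]}}

```text
time_s: 7.38
tcp_pos: [609.0, -150.7, 246.9]
ee_rot: [0.21, 3.132, -0.001]
force: [0.1, -0.5, -3.2]
width: 28.7
grasp_force: 108.5
```

```bash
python3 - <<'E'
from h import *
n=np.array([-np.sin(.4363)*np.cos(np.radians(15)),-np.sin(.4363)*np.sin(np.radians(15)),np.cos(.4363)])
sh=np.array([595.6,190.5,86.0])
for y in (82.3,75,105): delta(sh+n*(40+75+51),down(y,-n))
im=bot.read_camera("wrist")[...,::-1]; cv2.imwrite("pics/w3.png",im)
E
```

```text
pos [ 609.021 -150.701  246.926] shift25 [ 4.942 12.374  0.397] turn [-0.162 -0.402 -0.032] t 7.375 j [-0.361  0.048  1.592  0.     1.499 -1.798] w 28.664277748989193
pos [ 609.021 -150.701  246.926] shift25 [ 4.942 12.374  0.397] turn [-0.186 -0.392  0.086] t 7.375 j [-0.361  0.048  1.592  0.     1.499 -1.798] w 28.664277748989193
pos [ 609.021 -150.701  246.926] shift25 [ 4.942 12.374  0.397] turn [-0.087 -0.428 -0.389] t 7.375 j [-0.361  0.048  1.592  0.     1.499 -1.798] w 28.664277748989193
```

View pics/w3.png

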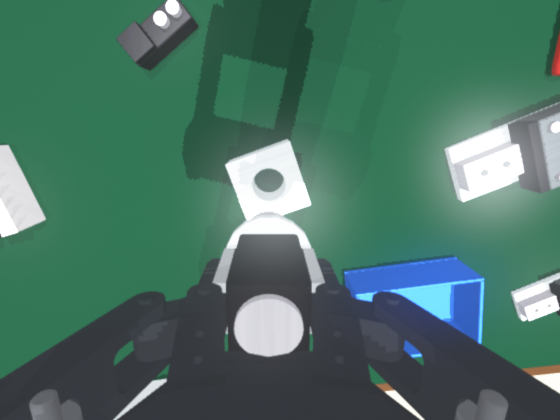

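The gun is held upright in the fingers: button at (268,325), flange arc top at (268,213), stand empty behind. Next I check its alignment in the tool frame and move over to the nipple.

```bash
python3 - <<'E'
from h import *
c=cam("wrist",bot.observe());im=cv2.imread("pics/w3.png")
p=bot.camera_params("wrist");K=p["K"];C=np.linalg.inv(p["T_tool_cam"])
def pt(q): a=K@(C@np.append(q,1.))[:3]; return a[:2]/a[2]
print("pred button",pt([0,0,-50])); 
for z in (7,13): print("flange",z,pt([23,0,z]),pt([0,23,z]),pt([0,-23,z]))
g=im.max(2); sub=g[285:360,225:315]; m=(sub>150).astype(np.uint8)
for k in cv2.findContours(m,0,2)[0]:
    if cv2.contourArea(k)>500: e=cv2.fitEllipse(k); print("button",e[0][0]+225,e[0][1]+285,e[1])
print("pred r",pt([0,13,-50])-pt([0,-13,-50]))
print("flange col268 brightness",[(v,g[v,268]) for v in range(206,240,2)])
print("row245",[(u,g[245,u]) for u in list(range(220,236))+list(range(300,318))])
E
```

```text
pred button [271.438 329.345]
flange 7 [270.548 217.21 ] [314.661 259.488] [226.274 259.461]
flange 13 [270.476 213.821] [313.082 254.776] [227.72 254.75]
button 268.31224822998047 325.5714111328125 (62.39778518676758, 69.23147583007812)
pred r [75.322  0.036]
flange col268 brightness [(206, np.uint8(255)), (208, np.uint8(255)), (210, np.uint8(255)), (212, np.uint8(220)), (214, np.uint8(215)), (216, np.uint8(232)), (218, np.uint8(254)), (220, np.uint8(255)), (222, np.uint8(254)), (224, np.uint8(254)), (226, np.uint8(254)), (228, np.uint8(254)), (230, np.uint8(254)), (232, np.uint8(254)), (234, np.uint8(169)), (236, np.uint8(119)), (238, np.uint8(116))]
row245 [(220, np.uint8(122)), (221, np.uint8(123)), (222, np.uint8(127)), (223, np.uint8(124)), (224, np.uint8(123)), (225, np.uint8(127)), (226, np.uint8(159)), (227, np.uint8(225)), (228, np.uint8(248)), (229, np.uint8(250)), (230, np.uint8(247)), (231, np.uint8(246)), (232, np.uint8(246)), (233, np.uint8(246)), (234, np.uint8(246)), (235, np.uint8(245)), (300, np.uint8(199)), (301, np.uint8(249)), (302, np.uint8(251)), (303, np.uint8(251)), (304, np.uint8(251)), (305, np.uint8(251)), (306, np.uint8(250)), (307, np.uint8(247)), (308, np.uint8(245)), (309, np.uint8(239)), (310, np.uint8(216)), (311, np.uint8(151)), (312, np.uint8(138)), (313, np.uint8(137)), (314, np.uint8(137)), (315, np.uint8(137)), (316, np.uint8(136)), (317, np.uint8(136))]
```

Request:
{"method": "play_rows", "body": {"increments": [{"tx": 0.2,"ty": 0.5,"tz": 0,"ax": 0,"ay": 0,"az": 0,"claw": 1},{"tx": 0.4,"ty": 1,"tz": 0,"ax": 0,"ay": 0,"az": 0,"claw": 1},{"tx": 0.4,"ty": 1,"tz": 0,"ax": 0,"ay": 0,"az": 0,"claw": 1},{"tx": 0.4,"ty": 1,"tz": 0,"ax": 0,"ay": 0,"az": 0,"claw": 1},{"tx": 0.4,"ty": 1,"tz": 0,"ax": 0,"ay": 0,"az": 0,"claw": 1},{"tx": 0.4,"ty": 1,"tz": 0,"ax": 0,"ay": 0,"az": 0,"claw": 1},{"tx": 0.4,"ty": 1,"tz": 0,"ax": 0,"ay": 0,"az": 0,"claw": 1},{"tx": 0.4,"ty": 1,"tz": 0,"ax": 0,"ay": 0,"az": 0,"claw": 1},{"tx": 0.4,"ty": 1,"tz": 0,"ax": 0,"ay": 0,"az": 0,"claw": 1},{"tx": 0.4,"ty": 1,"tz": 0,"ax": 0,"ay": 0,"az": 0,"claw": 1}]}}

```text
time_s: 8.68
tcp_pos: [544.3, 100.0, 244.3]
ee_rot: [-0.208, -3.133, -0.001]
force: [1.0, -0.3, -2.4]
width: 28.9
grasp_force: 108.8
```

Request:
{"method": "play_rows", "body": {"increments": [{"tx": 0.4,"ty": 1,"tz": 0,"ax": 0,"ay": 0,"az": 0,"claw": 1},{"tx": 0.4,"ty": 1,"tz": 0,"ax": 0,"ay": 0,"az": 0,"claw": 1},{"tx": 0.3,"ty": 0.7,"tz": 0.0,"ax": 0,"ay": 0,"az": 0,"claw": 1},{"tx": 0,"ty": 0,"tz": 0,"ax": -0.054,"ay": -0.134,"az": -0.01,"claw": 1},{"tx": 0,"ty": 0,"tz": 0,"ax": -0.054,"ay": -0.134,"az": -0.01,"claw": 1},{"tx": 0,"ty": 0,"tz": 0,"ax": -0.054,"ay": -0.134,"az": -0.01,"claw": 1},{"tx": 0,"ty": 0,"tz": 0,"ax": 0,"ay": 0,"az": 0,"claw": 1}]}}

```text
time_s: 9.55
tcp_pos: [524.4, 168.2, 242.0]
ee_rot: [0.141, 2.725, 0.186]
force: [0.8, 0.3, -3.2]
width: 28.7
grasp_force: 109.4
```

```bash
python3 - <<'E'
from h import *
n=np.array([-np.sin(.4363)*np.cos(np.radians(15)),-np.sin(.4363)*np.sin(np.radians(15)),np.cos(.4363)])
sh=np.array([595.6,190.5,86.0])
delta(sh+n*(40+75+51),down(82.3,-n))
im=bot.read_camera("wrist")[...,::-1]; cv2.imwrite("pics/w4.png",im)
im=bot.read_camera("scene")[...,::-1]; cv2.imwrite("pics/s4.png",im)
E
```

```text
pos [524.436 168.209 242.049] shift25 [-0.017  0.139  0.276] turn [-0.001 -0.008 -0.003] t 9.55 j [ 0.151 -0.423  2.051  0.054  1.089 -1.332] w 28.680350083179736
```

View pics/w4.png

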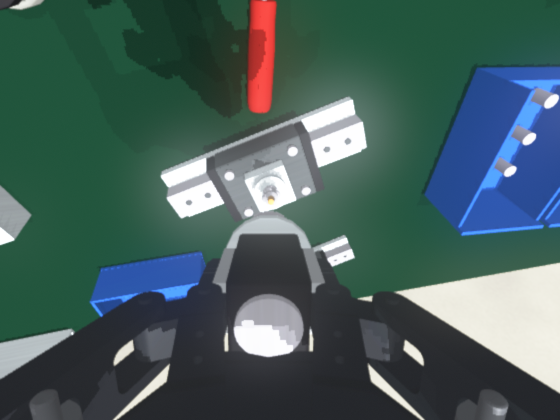

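The wrist view shows the axis centred at (265,170) with the nipple pointing at the camera, its brass tip at (270,199). The gun looms below it. I zoom in for exact features.

```bash
python3 - <<'E'
import cv2
im=cv2.imread("pics/w4.png")[140:220,215:325]
cv2.imwrite("pics/w4c.png",cv2.resize(im,None,fx=7,fy=7,interpolation=cv2.INTER_CUBIC))
E
```

```text
(no output)
```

View pics/w4c.png

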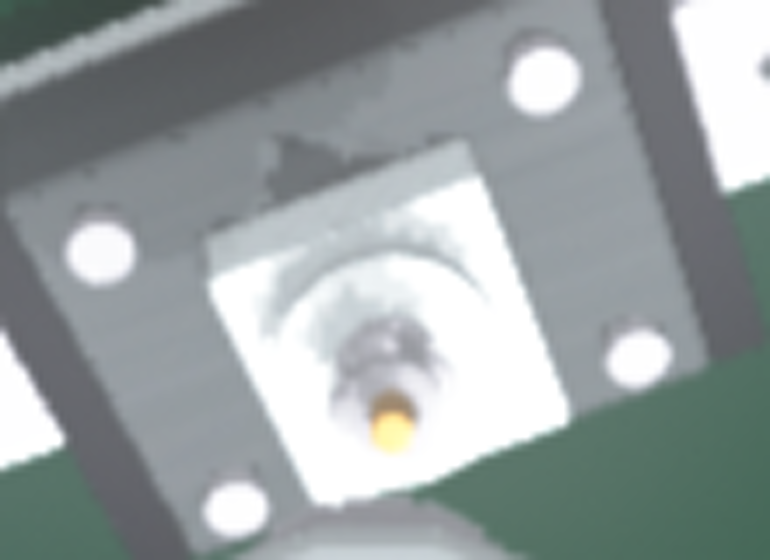

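```bash
python3 - <<'E'
from h import *
s=bot.observe();c=cam("wrist",s);q=lambda x,y:(215+x/7-.43,140+y/7-.43)
Rt=R.from_rotvec(s["ee_rot"])
tip=plane(c,q(392,430),122.3);print("tip wrist",tip)
B=np.array([plane(c,q(*b),54) for b in [(100,252),(545,80),(638,357),(236,508)]]);print(B,B.mean(0))
d=B[1]-B[0]+B[2]-B[3];print(np.degrees(np.arctan2(d[1],d[0])));d=B[1]-B[2]+B[0]-B[3];print(np.degrees(np.arctan2(d[1],d[0])))
# bias of wrist cam: gun seen at tool (1.2,-1.05) vs assumed 0 
print("tip corrected by y bias", tip-Rt.apply([0,-1.05,0]), "by both",tip-Rt.apply([1.2,-1.05,0]))
n=np.array([-np.sin(.4363)*np.cos(np.radians(15)),-np.sin(.4363)*np.sin(np.radians(15)),np.cos(.4363)])
sh=tip-40*n; x=np.array([n[2]*np.cos(np.radians(15)),n[2]*np.sin(np.radians(15)),-(n[:2]@n[:2])**.5*-1]);x=np.cross(np.cross(n,[np.cos(np.radians(15)),np.sin(np.radians(15)),0]),n);x/=np.linalg.norm(x);y=np.cross(n,x)
f=lambda p:(proj(c,p)+.43-[215,140])*7
print("shoulder",sh,f(sh),"far rim",f(sh+17*x),f(sh+17*y),f(sh-17*y),"stem end",f(sh+29*n),"r7",f(sh+29*n+7*y))
E
```

```text
tip wrist [583.43  184.182 122.3  ]
[[593.192 147.831  54.   ]
 [573.829 219.45   54.   ]
 [629.168 234.336  54.   ]
 [648.756 163.102  54.   ]] [611.236 191.18   54.   ]
105.25133966307274
-164.78805657139725
tip corrected by y bias [583.504 185.218 122.458] by both [584.599 185.067 122.927]
shoulder [599.757 188.557  86.047] [390.367 365.815] far rim [430.427 468.961] [497.66  325.718] [284.141 405.513] stem end [391.509 410.695] r7 [439.698 392.788]
```

Bolt directions confirm an axis yaw of 15°. The wrist view and the fixed cameras differ by about 4 mm in x for the tip. I go to a compromise pose 20 mm off the tip and compare gun and nipple in the same scene picture.

```bash
cat >> h.py <<'E'
YAW=15.; a=np.radians(YAW)
n=np.array([-np.sin(.4363)*np.cos(a),-np.sin(.4363)*np.sin(a),np.cos(.4363)])
sh=np.array([581.4,185.6,122.3])-40*n
E
python3 - <<'E'
from h import *
delta(sh+n*(60+51),down(82.3,-n))
E
```

```text
pos [527.335 168.442 245.181] shift25 [0.046 0.089 2.573] turn [-0.    -0.005 -0.003] t 9.65 j [ 0.15  -0.419  2.044  0.054  1.088 -1.332] w 29.14104027491909
```

The pose had still been settling when that picture was taken (x by 3 mm, z by 3 mm), which explains the mismatch. Corrected, both agree on a tip at about (579.2,185.5,122.3).

```bash
sed -i 's/581.4,185.6/579.2,185.5/' h.py; python3 - <<'E'
from h import *
delta(sh+n*(60+51),down(82.3,-n))
E
```

```text
pos [527.335 168.442 245.181] shift25 [0.126 0.079 2.537] turn [-0.    -0.005 -0.003] t 9.65 j [ 0.15  -0.419  2.044  0.054  1.088 -1.332] w 29.14104027491909
```

Request:
{"method": "play_rows", "body": {"increments": [{"tx": 0.12,"ty": 0.1,"tz": 0.7,"ax": 0,"ay": -0.005,"az": 0,"claw": 1},{"tx": 0,"ty": 0,"tz": 0.8,"ax": 0,"ay": 0,"az": 0,"claw": 1},{"tx": 0,"ty": 0,"tz": 0.7,"ax": 0,"ay": 0,"az": 0,"claw": 1},{"tx": 0,"ty": 0,"tz": 0.3,"ax": 0,"ay": 0,"az": 0,"claw": 1},{"tx": 0,"ty": 0,"tz": 0,"ax": 0,"ay": 0,"az": 0,"claw": 1},{"tx": 0,"ty": 0,"tz": 0,"ax": 0,"ay": 0,"az": 0,"claw": 1},{"tx": 0,"ty": 0,"tz": 0,"ax": 0,"ay": 0,"az": 0,"claw": 1}]}}

```text
time_s: 10.52
tcp_pos: [551.0, 177.8, 188.7]
ee_rot: [0.141, 2.714, 0.186]
force: [-0.0, 0.1, -3.4]
width: 28.8
grasp_force: 109.4
```

```bash
python3 - <<'E'
from h import *
delta(sh+n*(60+51),down(82.3,-n))
im=bot.read_camera("scene")[...,::-1]; cv2.imwrite("pics/s5.png",im)
delta(sh+n*(60+51),down(82.3,-n))
cv2.imwrite("pics/s5c.png",cv2.resize(im[160:270,300:410],None,fx=5.4,fy=5.4,interpolation=cv2.INTER_CUBIC))
E
```

```text
pos [551.044 177.796 188.68 ] shift25 [ 0.062 -0.017  0.06 ] turn [ 0.     0.003 -0.003] t 10.525 j [ 0.164 -0.307  2.057  0.05   0.954 -1.323] w 28.77909516580331
pos [550.974 177.8   188.571] shift25 [ 0.058 -0.016  0.057] turn [ 0.     0.003 -0.003] t 10.575 j [ 0.164 -0.307  2.057  0.05   0.954 -1.323] w 28.84131441725301
```

View pics/s5c.png

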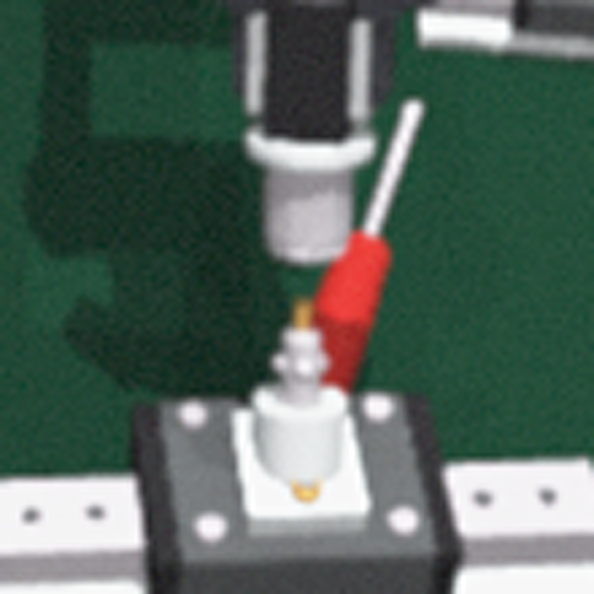

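The nose centre is at crop x≈307. The nipple's brass tip is at (304,300) and its boss centre at x≈300, so they line up laterally. A projection checks the in-depth gap.

```bash
python3 - <<'E'
from h import *
c=cam("scene");s=bot.observe();Rt=R.from_rotvec(s["ee_rot"]);p=s["tcp_pos"]
f=lambda q:(proj(c,q)+.5-[300,160])*5.4
print("axis flange/mouth",f(p+Rt.apply([0,0,13])),f(p+Rt.apply([0,0,51])))
for th in (0,90,180,270): print(th,f(p+Rt.apply([15*np.cos(np.radians(th)),15*np.sin(np.radians(th)),51])),f(p+Rt.apply([23*np.cos(np.radians(th)),23*np.sin(np.radians(th)),13])))
print("tip",f(sh+40*n),"shoulder",f(sh))
w=np.array([np.cos(a),np.sin(a),0]);x=w-n*(w@n);x/=np.linalg.norm(x);y=np.cross(n,x)
print("rim",f(sh+17*x),f(sh+17*y),f(sh-17*x),f(sh-17*y))
print("lateral offset mouth (tool) ",Rt.inv().apply(sh+60*n-(p+Rt.apply([0,0,51]))))
E
```

```text
axis flange/mouth [308.094 147.751] [304.963 246.483]
0 [312.857 233.3  ] [320.199 129.435]
90 [345.718 250.371] [371.561 153.076]
180 [296.855 260.022] [295.477 166.842]
270 [264.589 242.631] [245.549 142.503]
tip [302.945 299.392] shoulder [299.811 399.037]
rim [307.636 417.219] [344.987 397.658] [292.228 381.417] [254.599 400.418]
lateral offset mouth (tool)  [ 1.607 -0.429  1.422]
```

All predicted points agree with the picture within about 1 mm. Advancing along the axis, slowly near contact.

Request:
{"method": "play_rows", "body": {"increments": [{"tx": 0.04,"ty": -0.02,"tz": 0.2,"ax": 0,"ay": 0,"az": 0,"claw": 1},{"tx": 0,"ty": 0,"tz": 0.3,"ax": 0,"ay": 0,"az": 0,"claw": 1},{"tx": 0,"ty": 0,"tz": 0.3,"ax": 0,"ay": 0,"az": 0,"claw": 1},{"tx": 0,"ty": 0,"tz": 0.3,"ax": 0,"ay": 0,"az": 0,"claw": 1},{"tx": 0,"ty": 0,"tz": 0.1,"ax": 0,"ay": 0,"az": 0,"claw": 1},{"tx": 0,"ty": 0,"tz": 0,"ax": 0,"ay": 0,"az": 0,"claw": 1}]}}

```text
time_s: 11.32
tcp_pos: [562.0, 180.7, 159.6]
ee_rot: [0.141, 2.716, 0.186]
force: [0.9, 0.4, -2.7]
width: 28.6
grasp_force: 109.4
```

Request:
{"method": "play_rows", "body": {"increments": [{"tx": 0,"ty": 0,"tz": 0.08,"ax": 0,"ay": 0,"az": 0,"claw": 1},{"tx": 0,"ty": 0,"tz": 0.08,"ax": 0,"ay": 0,"az": 0,"claw": 1},{"tx": 0,"ty": 0,"tz": 0.08,"ax": 0,"ay": 0,"az": 0,"claw": 1},{"tx": 0,"ty": 0,"tz": 0,"ax": 0,"ay": 0,"az": 0,"claw": 1}]}}

```text
time_s: 11.82
tcp_pos: [564.4, 181.3, 154.3]
ee_rot: [0.141, 2.715, 0.186]
force: [0.3, -0.5, -3.3]
width: 28.8
grasp_force: 109.4
```

```bash
cat >> h.py <<'E'
def st():
    s=bot.observe();Rt=R.from_rotvec(s["ee_rot"]);m=s["tcp_pos"]+Rt.apply([0,0,51])-sh
    print("t",s["time_s"],"mouth dist",m@n,"lateral(tool)",Rt.inv().apply(m)[:2],"F tool",Rt.inv().apply(s["force"]-[0,0,-3.1]),"M",Rt.inv().apply(s["ft_torque"]),"turn",(Rt.inv()*down(82.3,-n)).as_rotvec(),"w",s["width"])
E
python3 -c "
from h import *
st()"
```

```text
t 11.825 mouth dist 24.483303921484712 lateral(tool) [ 0.165 -0.346] F tool [-0.23  -0.551  0.212] M [0.155 0.453 0.019] turn [-0.     0.002 -0.003] w 28.822385705164073
```

Request:
{"method": "play_rows", "body": {"increments": [{"tx": 0,"ty": 0.01,"tz": 0.08,"ax": 0,"ay": 0,"az": 0,"claw": 1},{"tx": 0,"ty": 0,"tz": 0.08,"ax": 0,"ay": 0,"az": 0,"claw": 1},{"tx": 0,"ty": 0,"tz": 0,"ax": 0,"ay": 0,"az": 0,"claw": 1}]}}

```text
time_s: 12.2
tcp_pos: [566.1, 182.0, 150.6]
ee_rot: [0.141, 2.716, 0.186]
force: [0.6, -0.7, -2.8]
width: 29.2
grasp_force: 109.4
```

```bash
python3 -c "
from h import *
st()"
```

```text
t 12.2 mouth dist 20.41780942338204 lateral(tool) [ 0.235 -0.117] F tool [-0.744 -0.571 -0.151] M [0.154 0.364 0.057] turn [-0.     0.001 -0.003] w 29.167930061177053
```

Request:
{"method": "play_rows", "body": {"increments": [{"tx": 0,"ty": 0,"tz": 0.08,"ax": 0,"ay": 0,"az": 0,"claw": 1},{"tx": 0,"ty": 0,"tz": 0.08,"ax": 0,"ay": 0,"az": 0,"claw": 1},{"tx": 0,"ty": 0,"tz": 0,"ax": 0,"ay": 0,"az": 0,"claw": 1}]}}

```text
time_s: 12.58
tcp_pos: [567.7, 182.4, 147.0]
ee_rot: [0.141, 2.716, 0.186]
force: [-0.1, -0.6, -3.1]
width: 28.7
grasp_force: 109.4
```

```bash
python3 -c "
from h import *
st()"
```

```text
t 12.575 mouth dist 16.42933419864842 lateral(tool) [ 0.242 -0.129] F tool [-0.011 -0.561 -0.095] M [0.158 0.408 0.036] turn [-0.     0.001 -0.003] w 28.699871165424643
```

The stem has entered freely, with no side load. Continuing through the balls.

Request:
{"method": "play_rows", "body": {"increments": [{"tx": 0,"ty": 0,"tz": 0.08,"ax": 0,"ay": 0,"az": 0,"claw": 1},{"tx": 0,"ty": 0,"tz": 0.08,"ax": 0,"ay": 0,"az": 0,"claw": 1},{"tx": 0,"ty": 0,"tz": 0.04,"ax": 0,"ay": 0,"az": 0,"claw": 1},{"tx": 0,"ty": 0,"tz": 0,"ax": 0,"ay": 0,"az": 0,"claw": 1}]}}

```text
time_s: 13.08
tcp_pos: [569.9, 182.7, 143.2]
ee_rot: [0.141, 2.715, 0.185]
force: [-4.0, -3.3, 0.9]
width: 28.4
grasp_force: 110.2
```

```bash
python3 -c "
from h import *
st()"
```

```text
t 13.075 mouth dist 12.034546961853138 lateral(tool) [-0.241 -0.35 ] F tool [ 1.651 -2.935 -5.637] M [ 0.745  0.753 -0.022] turn [-0.001  0.002 -0.003] w 28.363913476416794
```

Request:
{"method": "play_rows", "body": {"increments": [{"tx": 0,"ty": 0,"tz": 0.08,"ax": 0,"ay": 0,"az": 0,"claw": 1},{"tx": 0,"ty": 0,"tz": 0.08,"ax": 0,"ay": 0,"az": 0,"claw": 1},{"tx": 0,"ty": 0,"tz": 0.08,"ax": 0,"ay": 0,"az": 0,"claw": 1},{"tx": 0,"ty": 0,"tz": 0,"ax": 0,"ay": 0,"az": 0,"claw": 1}]}}

```text
time_s: 13.58
tcp_pos: [572.4, 183.4, 136.6]
ee_rot: [0.141, 2.715, 0.185]
force: [3.5, -1.3, -6.8]
width: 29.1
grasp_force: 109.2
```

```bash
python3 -c "
from h import *
st()"
```

```text
t 13.575 mouth dist 5.009553957825986 lateral(tool) [ 0.17  -0.428] F tool [-1.844 -1.633  4.634] M [0.548 0.039 0.036] turn [-0.     0.002 -0.003] w 29.12186357479908
```

Request:
{"method": "play_rows", "body": {"increments": [{"tx": -0.02,"ty": -0.02,"tz": 0.06,"ax": 0,"ay": 0,"az": 0,"claw": 1},{"tx": 0,"ty": 0,"tz": 0.06,"ax": 0,"ay": 0,"az": 0,"claw": 1},{"tx": 0,"ty": 0,"tz": 0.04,"ax": 0,"ay": 0,"az": 0,"claw": 1},{"tx": 0,"ty": 0,"tz": 0,"ax": 0,"ay": 0,"az": 0,"claw": 1}]}}

```text
time_s: 14.08
tcp_pos: [574.5, 183.8, 134.7]
ee_rot: [0.141, 2.715, 0.186]
force: [-6.2, -2.7, 2.2]
width: 29.1
grasp_force: 109.9
```

```bash
python3 -c "
from h import *
st()"
```

```text
t 14.075 mouth dist 2.375532558569677 lateral(tool) [-0.895 -0.083] F tool [ 3.208 -2.332 -7.6  ] M [ 0.459  0.98  -0.001] turn [ 0.     0.002 -0.003] w 29.056505368492545
```

Request:
{"method": "play_rows", "body": {"increments": [{"tx": 0,"ty": 0,"tz": 0.04,"ax": 0,"ay": 0,"az": 0,"claw": 1},{"tx": 0,"ty": 0,"tz": 0,"ax": 0,"ay": 0,"az": 0,"claw": 1}]}}

```text
time_s: 14.32
tcp_pos: [574.9, 183.9, 134.0]
ee_rot: [0.141, 2.715, 0.186]
force: [-6.3, -2.1, 3.4]
width: 28.6
grasp_force: 110.1
```

```bash
python3 -c "
from h import *
st()"
```

```text
t 14.325 mouth dist 1.5201130736344817 lateral(tool) [-0.969 -0.092] F tool [ 2.9   -1.493 -8.733] M [0.539 1.036 0.018] turn [ 0.     0.002 -0.003] w 28.56383294784478
```

The push is rising by about 1 N/mm, which matches the valve spring. I restore x and keep pressing to the shoulder.

Request:
{"method": "play_rows", "body": {"increments": [{"tx": 0.02,"ty": 0,"tz": 0.04,"ax": 0,"ay": 0,"az": 0,"claw": 1},{"tx": 0,"ty": 0,"tz": 0.04,"ax": 0,"ay": 0,"az": 0,"claw": 1},{"tx": 0,"ty": 0,"tz": 0,"ax": 0,"ay": 0,"az": 0,"claw": 1}]}}

```text
time_s: 14.7
tcp_pos: [575.5, 184.1, 132.7]
ee_rot: [0.14, 2.714, 0.186]
force: [-9.0, -4.2, 6.1]
width: 28.9
grasp_force: 111.2
```

```bash
python3 -c "
from h import *
st()"
```

```text
t 14.7 mouth dist 0.1271811533396166 lateral(tool) [-1.032 -0.021] F tool [  3.997  -3.418 -12.444] M [0.597 1.182 0.015] turn [ 0.     0.002 -0.003] w 28.925090919114172
```

Request:
{"method": "play_rows", "body": {"increments": [{"tx": 0,"ty": 0,"tz": 0.04,"ax": 0,"ay": 0,"az": 0,"claw": 1},{"tx": 0,"ty": 0,"tz": 0,"ax": 0,"ay": 0,"az": 0,"claw": 1}]}}

```text
time_s: 14.95
tcp_pos: [575.8, 184.2, 132.7]
ee_rot: [0.14, 2.715, 0.186]
force: [-13.8, -4.5, 12.9]
width: 29.0
grasp_force: 112.3
```

```bash
python3 -c "
from h import *
st()"
```

```text
t 14.95 mouth dist -0.046274791132288884 lateral(tool) [-1.217  0.015] F tool [  5.602  -2.949 -20.645] M [ 0.891  1.86  -0.014] turn [-0.     0.002 -0.002] w 28.966373331202384
```

The force jumped (12 to 21 N in 0.2 mm), so the mouth is on the shoulder. I trim the side load, add a little press and hold.

Request:
{"method": "play_rows", "body": {"increments": [{"tx": 0.03,"ty": -0.02,"tz": 0.04,"ax": 0,"ay": 0,"az": 0,"claw": 1},{"tx": 0,"ty": 0,"tz": 0,"ax": 0,"ay": 0,"az": 0,"claw": 1},{"tx": 0,"ty": 0,"tz": 0,"ax": 0,"ay": 0,"az": 0,"claw": 1}]}}

```text
time_s: 15.32
tcp_pos: [575.8, 184.1, 132.7]
ee_rot: [0.14, 2.714, 0.186]
force: [-17.2, -6.3, 18.2]
width: 28.8
grasp_force: 112.8
```

```bash
python3 -c "
from h import *
st()"
```

```text
t 15.325 mouth dist -0.08278646234531578 lateral(tool) [-1.326  0.015] F tool [  6.329  -4.183 -27.054] M [0.885 2.082 0.028] turn [ 0.001  0.003 -0.002] w 28.8340968159953
```

Request:
{"method": "play_rows", "body": {"increments": [{"tx": 0.02,"ty": -0.02,"tz": 0.02,"ax": 0,"ay": 0,"az": 0,"claw": 1},{"tx": 0,"ty": 0,"tz": 0,"ax": 0,"ay": 0,"az": 0,"claw": 1},{"tx": 0,"ty": 0,"tz": 0,"ax": 0,"ay": 0,"az": 0,"claw": 1},{"tx": 0,"ty": 0,"tz": 0,"ax": 0,"ay": 0,"az": 0,"claw": 1},{"tx": 0,"ty": 0,"tz": 0,"ax": 0,"ay": 0,"az": 0,"claw": 1},{"tx": 0,"ty": 0,"tz": 0,"ax": 0,"ay": 0,"az": 0,"claw": 1},{"tx": 0,"ty": 0,"tz": 0,"ax": 0,"ay": 0,"az": 0,"claw": 1},{"tx": 0,"ty": 0,"tz": 0,"ax": 0,"ay": 0,"az": 0,"claw": 1},{"tx": 0,"ty": 0,"tz": 0,"ax": 0,"ay": 0,"az": 0,"claw": 1},{"tx": 0,"ty": 0,"tz": 0,"ax": 0,"ay": 0,"az": 0,"claw": 1}]}}

```text
time_s: 16.58
tcp_pos: [575.8, 184.1, 132.6]
ee_rot: [0.14, 2.713, 0.187]
force: [-20.3, -5.0, 19.5]
width: 28.9
grasp_force: 113.0
```

Request:
{"method": "play_rows", "body": {"increments": [{"tx": 0,"ty": 0,"tz": 0,"ax": 0,"ay": 0,"az": 0,"claw": 1},{"tx": 0,"ty": 0,"tz": 0,"ax": 0,"ay": 0,"az": 0,"claw": 1},{"tx": 0,"ty": 0,"tz": 0,"ax": 0,"ay": 0,"az": 0,"claw": 1},{"tx": 0,"ty": 0,"tz": 0,"ax": 0,"ay": 0,"az": 0,"claw": 1},{"tx": 0,"ty": 0,"tz": 0,"ax": 0,"ay": 0,"az": 0,"claw": 1},{"tx": 0,"ty": 0,"tz": 0,"ax": 0,"ay": 0,"az": 0,"claw": 1},{"tx": 0,"ty": 0,"tz": 0,"ax": 0,"ay": 0,"az": 0,"claw": 1},{"tx": 0,"ty": 0,"tz": 0,"ax": 0,"ay": 0,"az": 0,"claw": 1},{"tx": 0,"ty": 0,"tz": 0,"ax": 0,"ay": 0,"az": 0,"claw": 1},{"tx": 0,"ty": 0,"tz": 0,"ax": 0,"ay": 0,"az": 0,"claw": 1}]}}

```text
time_s: 17.82
tcp_pos: [575.8, 184.1, 132.6]
ee_rot: [0.14, 2.713, 0.187]
force: [-20.8, -4.8, 19.7]
width: 28.7
grasp_force: 113.0
```

```bash
python3 - <<'E'
from h import *
im=bot.read_camera("scene")[...,::-1]
cv2.imwrite("pics/s6c.png",cv2.resize(im[160:270,300:410],None,fx=5.4,fy=5.4,interpolation=cv2.INTER_CUBIC))
st()
E
```

```text
t 17.875 mouth dist -0.12477491564588733 lateral(tool) [-1.325 -0.04 ] F tool [  9.137  -2.992 -29.485] M [ 0.75   2.203 -0.026] turn [ 0.001  0.004 -0.002] w 28.611039519221126
```

View pics/s6c.png

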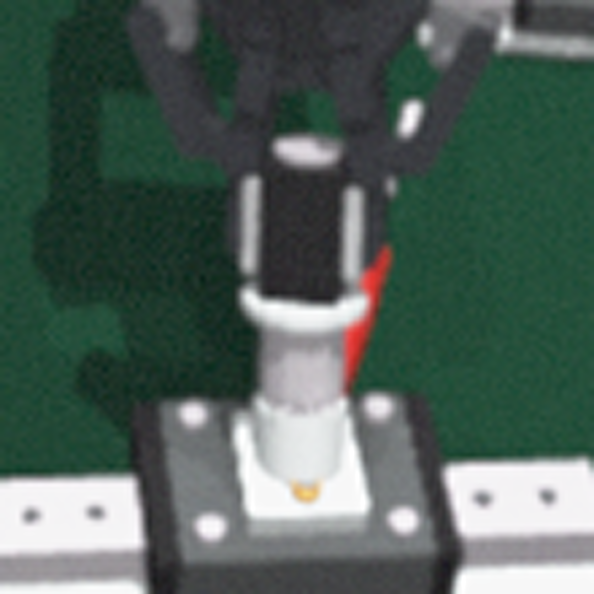

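The nose sits flush on the boss at crop (302,405), coaxial with the nipple. It has been held at about 29 N for over 2.5 s, so I hand in.

```bash
python3 -c "
from station import bot
print(bot.job_done())"
```

```text
the job is handed in; nothing more can be done
None
```

I handed the job in at about 18 s with the gun's socket on the large axis's nipple shoulder, still gripped and pressed home at about 29 N after more than 2.5 s of holding; the hand-in gave no verdict.

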